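# Hold a planter foot in the drilling jig

### The arm

A 6-joint arm with a two-finger parallel gripper is mounted at the origin on the work surface. World frame = base frame: x ahead of the robot, y to its left, z up, the work surface at z = 0. Lengths are in m, angles in rad, forces in N, time in s.
With the tool pointing down it reaches from about 0.35 to 0.975 m from the base axis. Payload 4.9 kg.
Tool frame: the origin (TCP) lies midway between the tips of the shut fingers; the grasp point (between the pads) lies 19 mm behind it; z points along the fingers, y is the line along which they close (so a half turn about z gives the same grasp; the last joint's range is limited). The gripper opens to 85 mm and grips with 20 to 120 N. Pads are 22 mm wide; open, the fingers measure 114 mm over their backs; the gripper's body (76 mm by 85 mm) begins 54 mm behind the grasp point. The pads swing forward as they close: fully open they stand 13 mm farther back than shut.
Start: joints at [-1.327, 0.053, 1.613, -0, 1.476, -0.119], TCP at [0.222, -0.584, 0.231] pointing down, gripper open.
Joint ranges: [-3.01, 3.01], [-1.01, 2.22], [0.06, 2.58], [-1.02, 4.17], [0.09, 2.62], [-3.14, 3.14]. Speed limits (rad/s): [2.57, 2.57, 3.14, 3.14, 3.14, 3.14].

### API

Orientations are given as a rotation vector (axis times angle).
In Python, from station import ctrl, optics, job gives the robot as it stands.
- The arm moves only by the shell command python3 -m jog 'ROWS' [OPENING] [FORCE]. ROWS is JSON, a list of rows, each a list of 2 entries, a list of its own where there are three numbers: the shift along the tool's x, y, z in m, then the turn, a rotation vector about the tool's x, y, z in rad. A call has 1 to 5 rows; each row is the pose to reach, as a shift and turn from the pose commanded when the call began, along the tool's axes at that moment; what a row does not reach only later rows make up. A row lasts 1/10 s, in which the tool goes at most 50 mm and 8.59 degrees, less where a joint would pass 70% of its speed; a pose out of reach is approached as far as the arm can. A call with a gripper value outside its range is refused whole. OPENING is the opening, from 0 (shut) to 1 (fully open), set as the call begins (- or left out, the last holds). The fingers move at their own pace and stop on an object; FORCE is the grip in N (left out, the last holds). Time passes only in rows, so rows that repeat a pose let the fingers close. It gives the time, the measured TCP pose, the force, the opening and the grip force at its end, in the units of the state.
- ctrl.get_obs(): the state, without advancing time (a new reading comes with each control period).
- optics.get_image(name): name is "scene" or "top" or "wrist"; returns a dict with "image" (400x640x3 uint8, blue, green, red), "fx", "fy", "cx", "cy" (pixels), "D" ([k1, k2, p1, p2, k3] as OpenCV has them; the pictures are not rectified), "rvec" (rotation vector, rad) and "tvec" (3), from world to camera coordinates, as OpenCV has them; the wrist camera has in their place "mount" (4x4, takes a point from camera to tool coordinates, whose origin is the TCP and whose axes are the flange's). Camera axes: x right, y down, z forward; pixel columns grow to the right and rows downward; lengths in m; the calibration is good to about 2 mm. A picture is of the moment at which its call begins: read the wrist's pose just before it. There is no depth.
- job.finish_job(): hands the job in; it is judged then, once.
The state is a dict: "t": time; "q": joint angles; "dq": joint speeds; "effort": joint torques, N m; "tool_pos": TCP position; "tool_rot": TCP orientation; "contact_force": force on the tool from outside, world axes, zero at the start; "wrist_torque": the same for the moment, N m; "opening": finger opening in m; "grip_force": force on a finger pad.
Only numpy, scipy, OpenCV 4.12 (cv2) and the standard library are available. Lean on these libraries where they do the work, as an engineer would, in place of code of your own. Each camera call takes 0.05 s, during which the arm holds its last target. There are 200 camera calls.

### The job

Clear the short offcut out of the drilling jig into the black tray and let go of it there. Then stand the long wooden planter foot, arch down, on the jig's base and press it into the corner, its long side flush against the long steel stop and its end against the short one, with a firm push of about 10 newtons towards each. Finish while still holding it pressed against both stops, ready for drilling, and leave the other things on the bench undisturbed.

Things in the scene. Friction and masses are not known exactly. Their poses are not given: they have to be found in the camera images.
- jig: drilling jig fixed to the bench: smooth varnished plywood base 200 x 200 x 12 mm with two dark steel stop bars (tops 27 mm above the bench). Origin: centre of its underside, on the bench; z up. The inner (contact) face of the long stop is at its x = +75 mm, that of the short stop at its y = +75 mm. Wood slides on base and stops with a friction coefficient of about 0.2
- corner (a point): the inside corner where the contact faces of the two stops meet (the jig's +x, +y corner), on the top face of the base, 12 mm above the bench. The foot is seated when its centre is at x = +52, y = +20 mm in the jig's frame (23 and 55 mm back from here), its underside at z = +12 mm, its long axis along the jig's y
- long_stop: steel stop bar of the jig, 20 x 190 x 15 mm, running along the jig's y on its +x edge; origin at the centre of its underside, axes as the jig's. Rigid and fixed to the jig
- short_stop: steel stop bar of the jig, 90 x 20 x 15 mm, running along the jig's x on its +y edge; origin at the centre of its underside, axes as the jig's. Rigid and fixed to the jig
- foot: planter foot: loose wooden block 110 (x) x 46 (y) x 60 (z) mm, about 0.2 kg, with two dark screw-hole marks on top and an arch 40 mm wide and 10 mm high through the middle of its underside. Origin: centre of its underside; x along its length, z up. It starts standing arch down on the bench, left or right of the jig; the two ends are alike
- offcut: short loose offcut of the same timber, 46 (x) x 44 (y) x 60 (z) mm, about 0.09 kg; origin: centre of its underside, z up. It starts upright on the jig's base, near the corner and turned at most 0.12 rad from the jig, a few mm up to some 25 mm clear of each stop
- offcut_mid (a point): the middle of the offcut, 30 mm above its origin
- tray: black plastic tray fixed to the bench, 180 (x) x 140 (y) x 50 (z) mm outside, walls and floor 4 mm thick, open on top; origin: centre of its underside. It is left or right of the jig, opposite to the foot
- geranium: bystander: small clay pot, 90 mm across and 75 mm high, with a red geranium (135 mm high in all); origin: centre of its underside; on the bench beyond the work
- jar: bystander: glass jar, 64 mm across and 85 mm high; origin: centre of its underside; on the bench beyond the work
- trowel: bystander: hand trowel lying flat, about 265 mm long, 60 mm wide and 26 mm high, handle to its -x; origin: on its underside at bench level, 15 mm behind the start of the blade; on the bench nearer to the robot than the work

How it is judged:
On the way:
1. the offcut lies in the tray, let go (x of offcut_mid in the frame of tray between -0.085 and 0.085 m and y of offcut_mid in the frame of tray between -0.065 and 0.065 m and z of offcut_mid in the frame of tray below 0.055 m and contact force between the fingers and offcut below 0.05 N and linear speed of offcut below 0.02 m/s), for 0.2 s.
At the end, for the whole second after the job is handed in: The foot stands upright on the jig (tilt < 0.04 rad), at rest within 4 mm of its seated place and 0.03 rad of the long stop, pressing each stop with over 2 N, the fingers on it; the offcut is at rest in the tray, untouched (all of step 1 and x of foot in the frame of jig between 0.048 and 0.056 m and y of foot in the frame of jig between 0.016 and 0.024 m and z of foot in the frame of jig between 0.009 and 0.015 m and angle between the x axis of foot and the y axis of jig, either way round below 0.03 rad and angle between foot's own z axis and vertical below 0.04 rad and linear speed of foot below 0.01 m/s and contact force between foot and long_stop above 2 N and contact force between foot and short_stop above 2 N and contact force between the fingers and foot above 1 N); the arm keeps its last pose, push and grip.
It fails at once if a bystander (geranium, jar or trowel) is moved more than 20 mm (distance of any of geranium, jar, trowel from where it was at the start of the episode above 0.02 m).
It also fails if it takes over 58 s, if anything falls off the work surface, if the arm or the gripper's body presses on something with over 40 N, if the wrist force passes 120 N, or if a joint passes its speed limit or range.

## Working session

There is one attempt and no reset: what is moved stays moved. The work goes in short steps, Python scripts to look and compute and a shell command to move; the robot and the scene stay as the last step left them, time stands still between calls to the robot, and variables do not carry over. Pictures are saved under pics/ and viewed, at most 10 in all, crops included, and the job is handed in when it is done.

```bash
ls; mkdir -p pics
python3 - <<'E'
from station import ctrl, optics
import cv2, json, pickle
print(ctrl.get_obs())
for n in("scene","top"):
    d=optics.get_image(n); cv2.imwrite(f"pics/{n}0.png",d["image"]); pickle.dump(d,open(n+".pkl","wb"))
    print({k:v for k,v in d.items() if k!="image"})
E
```

```text
pics
{'t': 0.0, 'q': array([-1.32702973e+00,  5.33640148e-02,  1.61431571e+00,  1.50432474e-05,
        1.47598710e+00, -1.18969663e-01]), 'dq': array([-1.07058805e-03, -1.33952477e-03, -1.81809657e-04,  6.91031707e-04,
       -6.95666882e-04,  8.82263418e-06]), 'effort': array([-3.59214400e-04, -3.93677974e+01, -3.70176172e+01, -1.03614177e-04,
        7.08110645e-03, -5.18696467e-06]), 'tool_pos': array([ 0.22164041, -0.58370836,  0.23004561]), 'tool_rot': array([-3.08802704e+00, -5.66290332e-01,  1.79574516e-04]), 'contact_force': array([ 0.53059629, -0.69488093,  0.08882698]), 'wrist_torque': array([ 0.0088772 ,  0.02996362, -0.06104943]), 'grip_force': 0.0, 'opening': 0.0854698736925696}
{'fx': 393.62404549183117, 'fy': 393.62404549183117, 'cx': 321.72023810555146, 'cy': 205.69981040559264, 'D': array([-0.07054271,  0.        ,  0.        ,  0.        ,  0.        ]), 'rvec': array([ 1.53166745,  2.18874136, -0.73403936]), 'tvec': array([ 0.15060906, -0.32339775,  1.51708717])}
{'fx': 506.5568455202409, 'fy': 506.5568455202409, 'cx': 322.59888042662857, 'cy': 204.29099141393814, 'D': array([0.02543047, 0.        , 0.        , 0.        , 0.        ]), 'rvec': array([ 2.18159157, -2.15840936,  0.07915058]), 'tvec': array([0.00702492, 0.51327184, 1.48802851])}
```

View pics/top0.png

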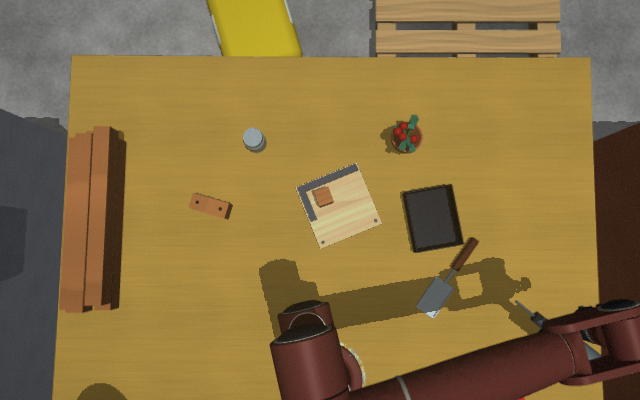

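View pics/scene0.png

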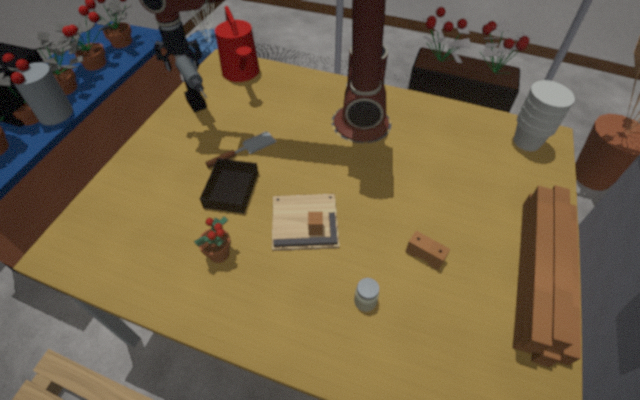

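The top view shows the jig around (340,205), with its long stop on the upper edge and the short stop on the left. The offcut is at (323,196), foot (210,206), tray (432,218), jar (254,139), geranium (405,135) and trowel (445,280). The scene view agrees.

```bash
cat > h.py <<'E'
import numpy as np, cv2
from scipy.spatial.transform import Rotation as R
def extr(d, obs=None):
    if "rvec" in d:
        M=R.from_rotvec(d["rvec"]).as_matrix(); return M.T, -M.T@d["tvec"]
    T=np.eye(4); T[:3,:3]=R.from_rotvec(obs["tool_rot"]).as_matrix(); T[:3,3]=obs["tool_pos"]
    T=T@np.array(d["mount"]); return T[:3,:3],T[:3,3]
def rays(d,px,obs=None):
    K=np.array([[d["fx"],0,d["cx"]],[0,d["fy"],d["cy"]],[0,0,1]])
    n=cv2.undistortPoints(np.array(px,float).reshape(-1,1,2),K,np.array(d["D"])).reshape(-1,2)
    A,c=extr(d,obs); return c,np.c_[n,np.ones(len(n))]@A.T
def plane(d,px,z,obs=None):
    c,r=rays(d,px,obs); return (c+r*((z-c[2])/r[:,2])[:,None])[:,:2]
def rect(P):
    b=cv2.boxPoints(cv2.minAreaRect((P*1000).astype(np.float32)))/1000
    e=b[1]-b[0],b[2]-b[1]; l=[np.linalg.norm(v) for v in e]; a=e[int(l[1]>l[0])]
    return b.mean(0).round(4), np.round(l,4), round(float(np.arctan2(a[1],a[0])),3)
def blob(m,big=True):
    cs=cv2.findContours(m.astype(np.uint8),cv2.RETR_EXTERNAL,cv2.CHAIN_APPROX_NONE)[0]
    return max(cs,key=cv2.contourArea).reshape(-1,2)
E
python3 - <<'E'
from h import *; import pickle
d=pickle.load(open("top.pkl","rb")); im=d["image"]; hsv=cv2.cvtColor(im,cv2.COLOR_BGR2HSV)
for p in [(205,201),(222,214),(323,196),(323,205),(340,225),(330,175),(307,205),(432,218),(280,230)]: print(p,hsv[p[1],p[0]])
def roi(m,x0,y0,x1,y1):
    k=np.zeros_like(m); k[y0:y1,x0:x1]=m[y0:y1,x0:x1]; return k
H,S,V=[hsv[...,i].astype(int) for i in range(3)]
print("cam",extr(d)[1])
print("tray",rect(plane(d,blob(roi(V<70,390,170,475,262)),0.05)))
print("foot",rect(plane(d,blob(roi((H<15)&(S>90),180,180,245,230)),0.06)))
print("off",rect(plane(d,blob(roi((H<15)&(S>90),305,180,345,215)),0.072)))
b=blob(roi(((S<120)&(V>120))|((H<15)),285,155,390,255)); print("jig",rect(plane(d,b,0.012)))
print("stops",rect(plane(d,blob(roi((V<100)&(S<100),290,155,365,225)),0.027)))
E
```

```text
(205, 201) [ 14 153 162]
(222, 214) [ 14 153 168]
(323, 196) [ 14 152 168]
(323, 205) [ 16 139  88]
(340, 225) [ 27  75 203]
(330, 175) [150   3  88]
(307, 205) [90  6 89]
(432, 218) [18 22 58]
(280, 230) [ 21 159 168]
cam [ 0.38182519 -0.00968048  1.527037  ]
tray (array([ 0.4747, -0.3066], dtype=float32), array([0.1465, 0.178 ], dtype=float32), 0.185)
foot (array([0.5046, 0.3439], dtype=float32), array([0.0419, 0.1082], dtype=float32), 1.303)
off (array([0.5323, 0.0097], dtype=float32), array([0.042 , 0.0459], dtype=float32), 0.333)
jig (array([ 0.5125, -0.034 ], dtype=float32), array([0.2005, 0.2   ], dtype=float32), -1.172)
stops (array([ 0.5499, -0.0178], dtype=float32), array([0.1883, 0.1081], dtype=float32), -1.168)
```

Run:
```python
import cv2
a=cv2.imread("pics/top0.png")[150:260,175:485]
cv2.imwrite("pics/crop0.png",cv2.resize(a,(775,275),interpolation=cv2.INTER_CUBIC))
```

```text
(no output)
```

View pics/crop0.png

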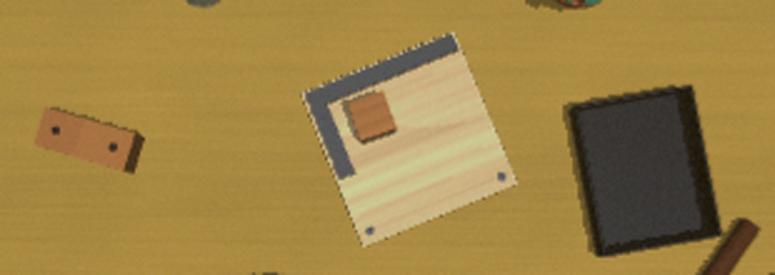

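The crop confirms the layout and the fits: jig at (0.5125, -0.034) with yaw about 0.40, and all sizes as expected. I'll move over the offcut.

```bash
cat > go.py <<'E'
import sys; from h import *; from station import ctrl
def go(x,y,z,yaw=None):
    o=ctrl.get_obs(); A=R.from_rotvec(o["tool_rot"])
    s=A.inv().apply(np.array([x,y,z])-o["tool_pos"]); t=np.zeros(3)
    if yaw is not None:
        B=np.array([[np.cos(yaw),np.sin(yaw),0],[np.sin(yaw),-np.cos(yaw),0],[0,0,-1]]).T
        t=(A.inv()*R.from_matrix(B)).as_rotvec()
    print("shift",s.round(4),"turn",t.round(4))
if __name__=="__main__": go(*map(float,sys.argv[1:]))
E
python3 -m jog '[[[0.25,-0.222,0],[0,0,0]],[[0.25,-0.222,0],[0,0,0]],[[0.25,-0.222,0],[0,0,0]],[[0.25,-0.222,0],[0,0,0]],[[0.25,-0.222,0],[0,0,0]]]' 1
python3 -m jog '[[[0.25,-0.222,0],[0,0,0.03]],[[0.25,-0.222,0],[0,0,0.03]],[[0.25,-0.222,0],[0,0,0.03]],[[0.25,-0.222,0],[0,0,0.03]],[[0.25,-0.222,0],[0,0,0.03]]]'
python3 go.py 0.5323 0.0097 0.2 0.333
```

```text
t: 0.6
tool_pos: [0.338, -0.3607, 0.2307]
tool_rot: [-3.09, -0.566, 0.0]
contact_force: [1.2, 0.3, -0.1]
opening: 0.0854
grip_force: 0.0
t: 1.1
tool_pos: [0.4538, -0.1392, 0.231]
tool_rot: [3.098, 0.52, 0.0]
contact_force: [1.9, -1.0, 0.2]
opening: 0.0851
grip_force: 0.0
shift [ 0.1228 -0.1151  0.031 ] turn [ 0.0001 -0.0001 -0.0003]
```

```bash
python3 -m jog '[[[0.122,-0.115,0.03],[0,0,0]],[[0.122,-0.115,0.03],[0,0,0]],[[0.122,-0.115,0.03],[0,0,0]],[[0.122,-0.115,0.03],[0,0,0]],[[0.122,-0.115,0.03],[0,0,0]]]'
python3 - <<'E'
from h import *; from station import ctrl,optics; import pickle
o=ctrl.get_obs(); d=optics.get_image("wrist"); pickle.dump((d,o),open("w1.pkl","wb")); cv2.imwrite("pics/w1.png",d["image"])
print(o["tool_pos"],d["mount"])
im=d["image"]; hsv=cv2.cvtColor(im,cv2.COLOR_BGR2HSV); H,S,V=[hsv[...,i].astype(int) for i in range(3)]
print("off",rect(plane(d,blob((H<16)&(S>120)&(V>100)),0.072,o)))
print("stops",rect(plane(d,blob((S<60)&(V<130)&(V>60)),0.027,o)))
E
```

```text
t: 1.6
tool_pos: [0.5311, 0.0098, 0.1997]
tool_rot: [-3.096, -0.527, 0.004]
contact_force: [-0.9, -0.5, -0.7]
opening: 0.0853
grip_force: 0.0
[0.53106651 0.00977646 0.19973917] [[ 1.58565080e-04 -9.61461942e-01 -2.74938008e-01  7.00606711e-02]
 [ 9.99999962e-01  9.08673714e-05  2.58965850e-04  7.49716416e-04]
 [-2.24002915e-04 -2.74938039e-01  9.61461920e-01 -1.42215714e-01]
 [ 0.00000000e+00  0.00000000e+00  0.00000000e+00  1.00000000e+00]]
off (array([0.5334, 0.0104], dtype=float32), array([0.0434, 0.0469], dtype=float32), 0.358)
stops (array([ 0.6117, -0.0493], dtype=float32), array([0.0825, 0.0191], dtype=float32), -1.173)
```

View pics/w1.png

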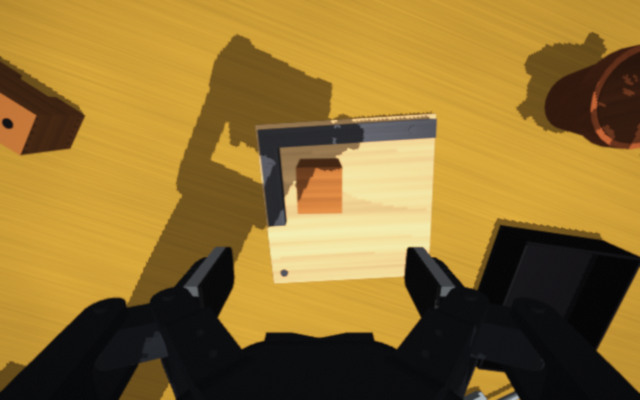

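The wrist view shows the offcut at (320,187) inside the stops. It agrees with the top view to about 1 mm, so I'll descend and grip.

```bash
python3 go.py 0.5333 0.0103 0.035 0.345
python3 -m jog '[[[0.002,0,0.05],[0,0,-0.01]],[[0.002,0,0.1],[0,0,-0.01]],[[0.002,0,0.14],[0,0,-0.01]],[[0.002,0,0.165],[0,0,-0.01]],[[0.002,0,0.165],[0,0,-0.01]]]'
python3 -m jog '[[[0,0,0],[0,0,0]],[[0,0,0],[0,0,0]],[[0,0,0],[0,0,0]],[[0,0,0],[0,0,0]],[[0,0,0],[0,0,0]]]' 0.3 30
```

```text
shift [ 0.0033 -0.001   0.1653] turn [-0.0006  0.0021 -0.0097]
t: 2.15
tool_pos: [0.5289, 0.007, 0.0319]
tool_rot: [-3.094, -0.532, 0.014]
contact_force: [-0.6, 0.6, -0.1]
opening: 0.0852
grip_force: 0.0
t: 2.65
tool_pos: [0.5351, 0.0075, 0.039]
tool_rot: [3.094, 0.536, 0.006]
contact_force: [-0.5, -0.9, 7.5]
opening: 0.0433
grip_force: 32.4
```

```bash
python3 -m jog '[[[0,0,-0.03],[0,0,0]],[[0,0,-0.07],[0,0,0]],[[0,0,-0.12],[0,0,0]],[[0,0,-0.12],[0,0,0]]]' - 40
python3 go.py 0.4747 -0.3066 0.16 0.185
```

```text
t: 3.05
tool_pos: [0.5381, 0.0075, 0.1655]
tool_rot: [3.091, 0.536, 0.024]
contact_force: [1.0, -0.0, -0.1]
opening: 0.0435
grip_force: 42.0
shift [-0.1655  0.2744  0.0051] turn [ 0.0059 -0.0146  0.1581]
```

```bash
python3 -m jog '[[[-0.1655,0.2744,0],[0,0,0.158]],[[-0.1655,0.2744,0],[0,0,0.158]],[[-0.1655,0.2744,0],[0,0,0.158]],[[-0.1655,0.2744,0],[0,0,0.158]],[[-0.1655,0.2744,0],[0,0,0.158]]]'
python3 go.py 0.4747 -0.3066 0.036 0.185
```

```text
t: 3.55
tool_pos: [0.4828, -0.2387, 0.1563]
tool_rot: [3.128, 0.29, 0.001]
contact_force: [1.0, 0.1, -1.5]
opening: 0.0433
grip_force: 42.0
shift [-0.0205  0.0652  0.1204] turn [ 0.0004 -0.0006  0.0002]
```

```bash
python3 -m jog '[[[-0.02,0.065,0],[0,0,0]],[[-0.02,0.065,0],[0,0,0]],[[-0.02,0.065,0.05],[0,0,0]],[[-0.02,0.065,0.09],[0,0,0]],[[-0.02,0.065,0.11],[0,0,0]]]'
python3 go.py 0.4747 -0.3066 0.036 0.185
```

```text
t: 4.05
tool_pos: [0.4735, -0.3024, 0.0418]
tool_rot: [-3.123, -0.289, 0.007]
contact_force: [-0.3, 0.1, -2.0]
opening: 0.0435
grip_force: 42.0
shift [0.0005 0.0044 0.0057] turn [-0.0054  0.0041 -0.0004]
```

```bash
python3 -m jog '[[[0,0.003,0.006],[0,0,0]],[[0,0.003,0.011],[0,0,0]],[[0,0.003,0.011],[0,0,0]]]'
python3 -m jog '[[[0,0,0],[0,0,0]],[[0,0,0],[0,0,0]],[[0,0,0],[0,0,0]],[[0,0,0],[0,0,0]]]' 0.85
python3 -m jog '[[[0,0,-0.05],[0,0,0]],[[0,0,-0.1],[0,0,0]],[[0,0,-0.15],[0,0,0]],[[0,0,-0.15],[0,0,0]]]' 1
python3 go.py 0.5046 0.3439 0.18 1.303
python3 - <<'E'
from h import *; from station import ctrl,optics
d=optics.get_image("top");cv2.imwrite("pics/t2.png",cv2.resize(d["image"][120:290,200:500],(750,425)))
E
```

```text
t: 4.35
tool_pos: [0.4771, -0.3079, 0.0362]
tool_rot: [3.127, 0.29, 0.002]
contact_force: [0.3, -0.5, -0.6]
opening: 0.0437
grip_force: 42.0
t: 4.75
tool_pos: [0.4767, -0.3079, 0.0361]
tool_rot: [3.127, 0.29, 0.001]
contact_force: [-0.2, -0.5, 0.5]
opening: 0.0729
grip_force: 0.0
t: 5.15
tool_pos: [0.4802, -0.3108, 0.1956]
tool_rot: [3.116, 0.289, 0.019]
contact_force: [0.1, -0.8, 0.6]
opening: 0.0855
grip_force: 0.0
shift [ 0.1442 -0.6393  0.0087] turn [ 0.0177 -0.0022 -1.1181]
```

View pics/t2.png

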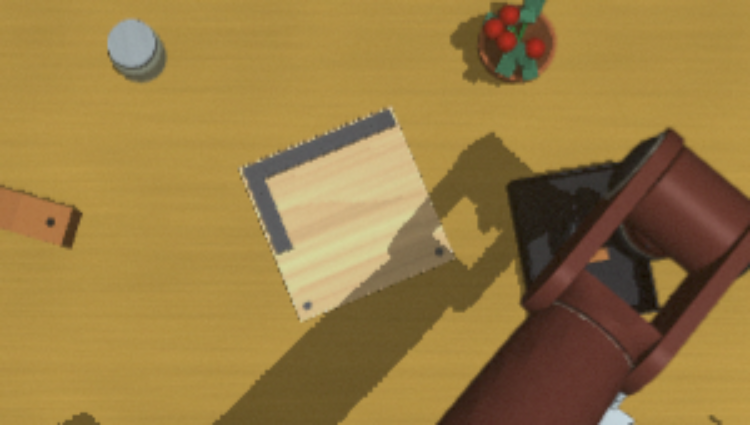

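The crop shows the jig cleared and a bit of the offcut in the tray at (600,255). Next, the foot.

```bash
python3 -m jog '[[[0.05,-0.245,0],[0,0,-0.4]],[[0.05,-0.245,0],[0,0,-0.4]],[[0.05,-0.245,0],[0,0,-0.4]],[[0.05,-0.245,0],[0,0,-0.4]],[[0.05,-0.245,0],[0,0,-0.4]]]'
python3 go.py 0.5 0.335 0.2 1.303
```

```text
t: 5.7
tool_pos: [0.4792, -0.0556, 0.1835]
tool_rot: [-3.007, -0.904, 0.003]
contact_force: [0.5, -0.6, 0.4]
opening: 0.0854
grip_force: 0.0
shift [ 0.2327 -0.3143 -0.0162] turn [-0.0023  0.0008 -0.7188]
```

```bash
python3 -m jog '[[[0.2327,-0.314,-0.02],[0,0,-0.719]],[[0.2327,-0.314,-0.02],[0,0,-0.719]],[[0.2327,-0.314,-0.02],[0,0,-0.719]],[[0.2327,-0.314,-0.02],[0,0,-0.719]],[[0.2327,-0.314,-0.02],[0,0,-0.719]]]'
python3 go.py 0.5 0.335 0.2 1.303
```

```text
t: 6.2
tool_pos: [0.4925, 0.1936, 0.1965]
tool_rot: [-2.491, -1.912, 0.003]
contact_force: [0.6, -0.2, 0.1]
opening: 0.0853
grip_force: 0.0
shift [ 0.1385 -0.0293 -0.0036] turn [-0.0019  0.0012  0.0064]
```

```bash
python3 -m jog '[[[0.138,-0.029,0],[0,0,0]],[[0.138,-0.029,0],[0,0,0]],[[0.138,-0.029,0],[0,0,0]],[[0.138,-0.029,0],[0,0,0]]]'
python3 - <<'E'
from h import *; from station import ctrl,optics; import pickle
o=ctrl.get_obs(); d=optics.get_image("wrist"); cv2.imwrite("pics/w2.png",d["image"])
im=d["image"]; hsv=cv2.cvtColor(im,cv2.COLOR_BGR2HSV); H,S,V=[hsv[...,i].astype(int) for i in range(3)]
print("foot",rect(plane(d,blob((H<16)&(S>120)&(V>100)),0.06,o)))
top=optics.get_image("top"); t=top["image"]; hs=cv2.cvtColor(t,cv2.COLOR_BGR2HSV)
m=(hs[...,0]<16)&(hs[...,1]>90); k=np.zeros_like(m); k[175:262,395:472]=m[175:262,395:472]
b=blob(k); print("off",len(b),rect(plane(top,b,0.06)))
E
python3 go.py 0.5046 0.3439 0.03 1.303
```

```text
t: 6.6
tool_pos: [0.5007, 0.3363, 0.1958]
tool_rot: [-2.491, -1.911, 0.004]
contact_force: [0.2, -0.0, -1.2]
opening: 0.0853
grip_force: 0.0
foot (array([0.5037, 0.3453], dtype=float32), array([0.0455, 0.1097], dtype=float32), 1.29)
off 75 (array([ 0.4783, -0.3061], dtype=float32), array([0.0538, 0.0518], dtype=float32), -1.384)
shift [0.0121 0.0008 0.166 ] turn [-0.0022  0.0026  0.0026]
```

View pics/w2.png

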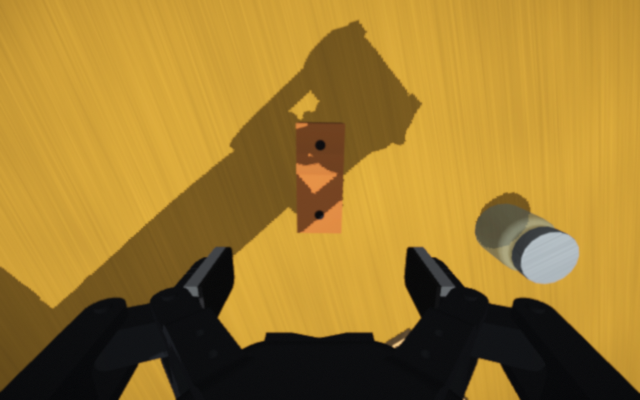

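The wrist view shows the foot at (320,178), centred between the fingers with both hole marks visible. The offcut sits near the middle of the tray, and the jar is clear at (545,250). I'll grip the foot.

```bash
python3 -m jog '[[[0.011,0,0.05],[0,0,0]],[[0.011,0,0.1],[0,0,0]],[[0.011,0,0.14],[0,0,0]],[[0.011,0,0.165],[0,0,0]],[[0.011,0,0.165],[0,0,0]]]'
python3 go.py 0.504 0.345 0.028 1.297
```

```text
t: 7.2
tool_pos: [0.5011, 0.3394, 0.0272]
tool_rot: [-2.498, -1.903, 0.018]
contact_force: [-0.7, -0.5, 0.3]
opening: 0.0855
grip_force: 0.0
shift [ 0.0062  0.0013 -0.0009] turn [-0.0081  0.0079  0.0049]
```

```bash
python3 -m jog '[[[0.002,0.001,0],[0,0,0]],[[0.002,0.001,0],[0,0,0]],[[0.002,0.001,0],[0,0,0]]]'
python3 -m jog '[[[0,0,0],[0,0,0]],[[0,0,0],[0,0,0]],[[0,0,0],[0,0,0]],[[0,0,0],[0,0,0]],[[0,0,0],[0,0,0]]]' 0.3 70
python3 go.py 0.504 0.345 0.028 1.297
```

```text
t: 7.5
tool_pos: [0.5083, 0.3454, 0.0358]
tool_rot: [2.497, 1.905, 0.007]
contact_force: [0.5, -0.3, 0.2]
opening: 0.0855
grip_force: 0.0
t: 8.0
tool_pos: [0.5071, 0.3451, 0.034]
tool_rot: [2.497, 1.906, 0.002]
contact_force: [-0.1, 0.3, 4.1]
opening: 0.0449
grip_force: 74.2
shift [-0.001  -0.0029  0.006 ] turn [ 0.001  -0.001   0.0069]
```

The grip is a little high. I'll regrip about 10 mm lower and harder so the foot can't tip when pressed.

```bash
python3 -m jog '[[[0,0,0],[0,0,0]],[[0,0,0],[0,0,0]],[[0,0,0.01],[0,0,0]],[[0,0,0.01],[0,0,0]]]' 0.8
python3 -m jog '[[[0,0,0],[0,0,0]],[[0,0,0],[0,0,0]],[[0,0,0],[0,0,0]],[[0,0,0],[0,0,0]],[[0,0,0],[0,0,0]]]' 0.3 110
python3 -m jog '[[[0,0,-0.04],[0,0,0]],[[0,0,-0.08],[0,0,0]],[[0,0,-0.12],[0,0,0]],[[0,0,-0.12],[0,0,0]],[[0,0,-0.12],[0,0,0]]]'
python3 - <<'E'
from go import *
a=0.40; J=np.array([.5125,-.034]); X=np.array([np.cos(a),np.sin(a)]); Y=np.array([-np.sin(a),np.cos(a)])
print(J+.052*X+.02*Y, J+.042*X+.008*Y)
p=J+.042*X+.008*Y
go(*p,0.13,a+np.pi/2)
E
```

```text
t: 8.4
tool_pos: [0.505, 0.344, 0.0208]
tool_rot: [-2.497, -1.906, 0.006]
contact_force: [-0.3, 0.4, -0.9]
opening: 0.0682
grip_force: 0.0
t: 8.9
tool_pos: [0.5064, 0.3447, 0.023]
tool_rot: [-2.497, -1.906, 0.0]
contact_force: [-0.0, 0.7, -1.1]
opening: 0.0452
grip_force: 112.0
t: 9.4
tool_pos: [0.5071, 0.345, 0.1443]
tool_rot: [2.497, 1.906, 0.004]
contact_force: [-0.6, -0.3, -1.8]
opening: 0.0445
grip_force: 112.6
[0.5526068  0.00467097] [ 0.54806922 -0.01027594]
shift [-0.3319  0.1333  0.014 ] turn [ 0.0023 -0.001  -0.667 ]
```

```bash
python3 -m jog '[[[-0.3319,0.1333,0],[0,0,-0.667]],[[-0.3319,0.1333,0],[0,0,-0.667]],[[-0.3319,0.1333,0],[0,0,-0.667]],[[-0.3319,0.1333,0],[0,0,-0.667]],[[-0.3319,0.1333,0],[0,0,-0.667]]]'
python3 go.py 0.548 -0.0103 0.13 1.971
```

```text
t: 9.9
tool_pos: [0.5321, 0.1077, 0.1402]
tool_rot: [-1.726, -2.62, 0.004]
contact_force: [0.7, -0.0, -1.0]
opening: 0.0449
grip_force: 112.5
shift [-0.1147 -0.032   0.0101] turn [-0.0043 -0.0017  0.0056]
```

```bash
python3 -m jog '[[[-0.115,-0.032,0],[0,0,0.005]],[[-0.115,-0.032,0],[0,0,0.005]],[[-0.115,-0.032,0],[0,0,0.005]],[[-0.115,-0.032,0.04],[0,0,0.005]],[[-0.115,-0.032,0.06],[0,0,0.005]]]'
python3 -m jog '[[[0,0,0],[0,0,0]],[[0,0,0],[0,0,0]]]'
python3 go.py 0.548 -0.0103 0.045 1.971
python3 - <<'E'
from h import *; from station import ctrl,optics
o=ctrl.get_obs(); d=optics.get_image("wrist"); cv2.imwrite("pics/w3.png",d["image"])
E
```

```text
t: 10.4
tool_pos: [0.5463, -0.0098, 0.0782]
tool_rot: [-1.742, -2.607, 0.005]
contact_force: [-1.4, -0.0, -2.2]
opening: 0.0448
grip_force: 112.6
t: 10.6
tool_pos: [0.548, -0.0089, 0.0814]
tool_rot: [-1.74, -2.611, 0.002]
contact_force: [1.3, 0.1, -1.1]
opening: 0.0447
grip_force: 112.6
shift [-0.0014 -0.0004  0.0364] turn [-0.0032 -0.002  -0.0051]
```

View pics/w3.png

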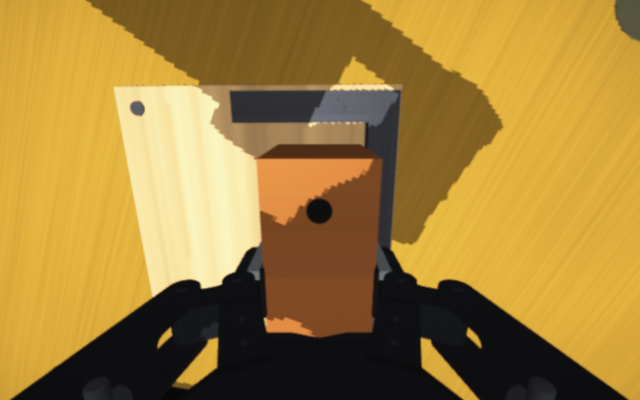

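The wrist view shows the foot held square to the jig: the short stop is ahead (row ~105) and the long stop to the right (col ~380), with gaps to both. I'll lower it.

```bash
python3 -m jog '[[[-0.001,0,0.02],[0,0,-0.004]],[[-0.001,0,0.035],[0,0,-0.004]],[[-0.001,0,0.042],[0,0,-0.004]],[[-0.001,0,0.042],[0,0,-0.004]],[[-0.001,0,0.042],[0,0,-0.004]]]'
python3 -m jog '[[[0,0,0.002],[0,0,0]],[[0,0,0.002],[0,0,0]]]'
python3 -m jog '[[[0,0,0.001],[0,0,0]],[[0,0,0.001],[0,0,0]]]'
```

```text
t: 11.15
tool_pos: [0.55, -0.01, 0.0416]
tool_rot: [1.737, 2.617, 0.0]
contact_force: [0.5, -0.2, -2.2]
opening: 0.0448
grip_force: 112.6
t: 11.35
tool_pos: [0.5501, -0.0101, 0.0396]
tool_rot: [1.737, 2.617, 0.001]
contact_force: [0.3, -0.0, -2.2]
opening: 0.0447
grip_force: 112.6
t: 11.55
tool_pos: [0.5497, -0.0101, 0.0382]
tool_rot: [1.737, 2.617, 0.0]
contact_force: [-0.2, -0.6, -2.0]
opening: 0.0448
grip_force: 112.6
```

```bash
for i in 1 2 3 4; do python3 -m jog '[[[0,0,0.001],[0,0,0]],[[0,0,0.001],[0,0,0]]]' | egrep 'pos|cont'; done
```

```text
tool_pos: [0.5496, -0.01, 0.037]
contact_force: [-0.2, 1.1, -1.6]
tool_pos: [0.5496, -0.01, 0.036]
contact_force: [0.4, -0.0, -1.9]
tool_pos: [0.5496, -0.01, 0.035]
contact_force: [-0.1, 0.7, -2.3]
tool_pos: [0.5502, -0.0101, 0.0349]
contact_force: [-1.7, 0.4, 2.6]
```

Contact with the base. Now I'll slide towards the long stop.

```bash
python3 -m jog '[[[0,0.003,0],[0,0,0]],[[0,0.005,0],[0,0,0]],[[0,0.005,0],[0,0,0]]]'| egrep 'pos|rot|cont'
for i in 1 2 3 4; do python3 -m jog '[[[0,0.001,0],[0,0,0]],[[0,0.001,0],[0,0,0]]]' | egrep 'pos|cont'; done
```

```text
tool_pos: [0.5552, -0.0082, 0.0349]
tool_rot: [1.736, 2.617, 0.001]
contact_force: [-1.0, -0.6, 5.4]
tool_pos: [0.5559, -0.0079, 0.0349]
contact_force: [-1.3, -0.2, 5.5]
tool_pos: [0.5568, -0.0075, 0.0349]
contact_force: [-2.1, -0.6, 6.1]
tool_pos: [0.5574, -0.0073, 0.0349]
contact_force: [-4.0, -1.0, 7.9]
tool_pos: [0.5574, -0.0072, 0.0349]
contact_force: [-7.5, -1.7, 11.1]
```

The long stop is touching. Now towards the short stop.

```bash
python3 -m jog '[[[0.004,0,0],[0,0,0]],[[0.008,0,0],[0,0,0]],[[0.008,0,0],[0,0,0]]]'| egrep 'pos|rot|cont'
for i in 1 2 3 4; do python3 -m jog '[[[0.001,0,0],[0,0,0]],[[0.001,0,0],[0,0,0]]]' | egrep 'pos|cont'; done
```

```text
tool_pos: [0.5546, -0.0005, 0.0349]
tool_rot: [1.737, 2.618, -0.005]
contact_force: [-5.9, -5.6, 8.8]
tool_pos: [0.5544, 0.0001, 0.0349]
contact_force: [-5.8, -7.0, 8.7]
tool_pos: [0.554, 0.0009, 0.0349]
contact_force: [-5.0, -7.1, 7.8]
tool_pos: [0.5536, 0.0018, 0.0349]
contact_force: [-5.3, -6.2, 8.7]
tool_pos: [0.5532, 0.0027, 0.0349]
contact_force: [-6.0, -6.8, 8.1]
```

```bash
for i in 1 2 3 4; do python3 -m jog '[[[0.001,0,0],[0,0,0]],[[0.001,0,0],[0,0,0]]]' | egrep 'pos|rot|cont'; done
```

```text
tool_pos: [0.5528, 0.0036, 0.0349]
tool_rot: [1.736, 2.617, -0.006]
contact_force: [-4.7, -6.8, 7.9]
tool_pos: [0.5524, 0.0046, 0.0349]
tool_rot: [1.736, 2.617, -0.006]
contact_force: [-6.7, -7.2, 8.7]
tool_pos: [0.5522, 0.0053, 0.0349]
tool_rot: [1.736, 2.617, -0.006]
contact_force: [-4.4, -8.0, 9.2]
tool_pos: [0.5521, 0.0053, 0.035]
tool_rot: [1.735, 2.615, -0.008]
contact_force: [-3.2, -11.3, 7.2]
```

```bash
python3 -m jog '[[[0.0007,0.0007,0],[0,0,0]],[[0.0007,0.0007,0],[0,0,0]]]' | egrep 'pos|rot|cont'
python3 -m jog '[[[0.0005,0,0],[0,0,0]],[[0.0005,0,0],[0,0,0]],[[0.0005,0,0],[0,0,0]],[[0.0005,0,0],[0,0,0]],[[0.0005,0,0],[0,0,0]]]'
python3 - <<'E'
from h import *; from station import ctrl,optics
o=ctrl.get_obs(); a=.4; f=o["contact_force"]; print("Fjig",f[0]*np.cos(a)+f[1]*np.sin(a),-f[0]*np.sin(a)+f[1]*np.cos(a),"tilt",R.from_rotvec(o["tool_rot"]).as_matrix()[:,2])
w=optics.get_image("wrist"); t=optics.get_image("top"); s=optics.get_image("scene")
z=cv2.resize(s["image"][150:270,190:410],(800,436)); cv2.imwrite("pics/end.png",np.vstack([z[:, :400], ]) if 0 else z)
cv2.imwrite("pics/w4.png",w["image"])
E
```

```text
tool_pos: [0.5521, 0.0054, 0.035]
tool_rot: [1.735, 2.615, -0.011]
contact_force: [-5.9, -15.0, 7.8]
t: 16.05
tool_pos: [0.5522, 0.0054, 0.0351]
tool_rot: [1.734, 2.615, -0.011]
contact_force: [-5.0, -15.8, 7.8]
opening: 0.0447
grip_force: 113.7
Fjig -10.78579600511432 -12.607248827187004 tilt [-7.52936125e-04 -8.25199746e-03 -9.99965668e-01]
```

View pics/w4.png

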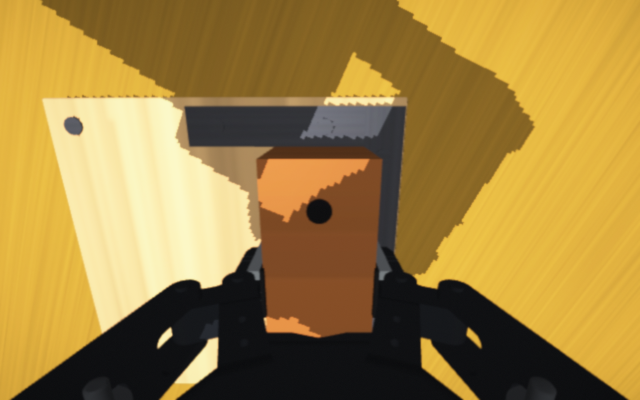

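View pics/end.png

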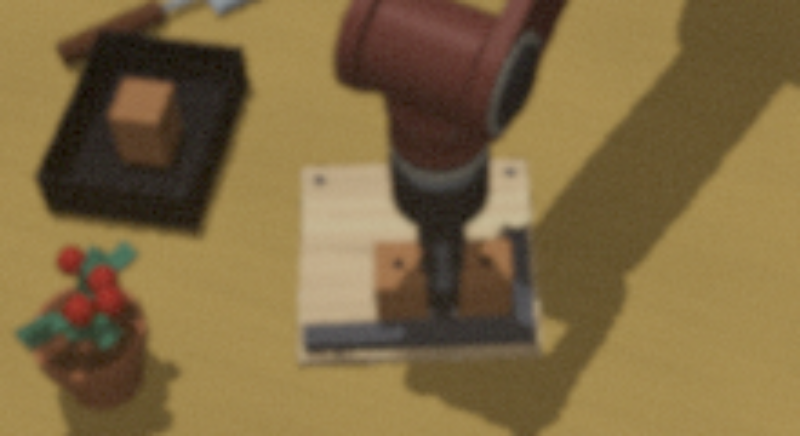

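Both views show the foot seated in the corner against both stops, and the offcut standing free in the tray. The pushes are about 10.8 N and 12.6 N, and the TCP reads (51.9, 20.8) mm in the jig frame, so I'm handing it in.

```bash
python3 -c "
from station import job; print(job.finish_job())"
```

```text
the job is handed in; nothing more can be done
None
```

The job is handed in (no verdict came back): the offcut is released in the tray, and the foot is held in the jig's corner with about 11 N towards the long stop and 13 N towards the short one (wrist readings, including some friction).

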